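Clear the pile into the desk organiser

TASK

Take apart the pile on the desk from the top down and lay each thing in the wooden cradle made for its size, first the eraser, then the USB hub, then the tin and last the power bank. Each must lie flat, right way up, centred and lengthwise between the end lips of its own cradle; set things down rather than drop them, and do not knock over the two standing batteries.

Things in the scene. Friction and masses are not known exactly. Their poses are not given: they have to be found in the camera images.
- eraser: Blue and white eraser on top of the pile, 21 x 52 x 12 mm (x, y, z). Origin: centre of its underside; y along its length, z up.
- usb_hub: Grey four-port USB hub, a flat bar 35 x 95 x 16 mm (x, y, z), lying on the tin with the eraser on it. Origin: centre of its underside; y along its length, z up.
- screw_tin: Closed blue rectangular tin, 66 x 99 x 25 mm (x, y, z), lid fixed shut, lying on the power bank with the hub on it. Origin: centre of its underside; y along its length, z up.
- power_bank: White power bank with rounded edges, 140 x 68 x 16 mm (x, y, z), flat on the desk at the bottom of the pile. Origin: centre of its underside; x along its length, z up. All things of the pile lie roughly along the same line, a few mm and up to about 10 degrees off one another. Beware of the tall computer case at the back right of the desk, which fills roughly x > 0.62 m, y < 0.07 m: travel in front of it.
- cradle_eraser: Fixed pale-wood desk-organiser cradle for the eraser: a flat floor lined with grey felt, its top 6 mm above the desk, 72 mm long (clear, between the lips) and 45 mm wide, with a 6 mm thick lip standing 14 mm above the desk at each short end and open long sides. The smallest of the four. Origin: centre of its underside, on the desk; x runs along its length between the lips, y across, z up.
- cradle_hub: Fixed pale-wood desk-organiser cradle for the USB hub: a flat floor lined with grey felt, its top 6 mm above the desk, 115 mm long (clear, between the lips) and 59 mm wide, with a 6 mm thick lip standing 14 mm above the desk at each short end and open long sides. Nearly as long as the tin's cradle but clearly narrower. Origin: centre of its underside, on the desk; x runs along its length between the lips, y across, z up.
- cradle_tin: Fixed pale-wood desk-organiser cradle for the tin: a flat floor lined with grey felt, its top 6 mm above the desk, 120 mm long (clear, between the lips) and 90 mm wide, with a 6 mm thick lip standing 14 mm above the desk at each short end and open long sides. Broad, but clearly shorter than the power bank's. Origin: centre of its underside, on the desk; x runs along its length between the lips, y across, z up.
- cradle_bank: Fixed pale-wood desk-organiser cradle for the power bank: a flat floor lined with grey felt, its top 6 mm above the desk, 160 mm long (clear, between the lips) and 92 mm wide, with a 6 mm thick lip standing 14 mm above the desk at each short end and open long sides. The longest of the four. Origin: centre of its underside, on the desk; x runs along its length between the lips, y across, z up.
- battery_a: Green and silver battery standing upright among the cradles, 15 mm across, 50 mm tall, easily knocked over. Origin: centre of its underside, z up.
- battery_b: Red and silver battery standing upright among the cradles, 15 mm across, 50 mm tall, easily knocked over. Origin: centre of its underside, z up.
Mind the look-alikes: they are no part of the job. Leave any green or red look-alike of the cradle_eraser alone.

How it is judged:
On the way, in this order (a step that is already met when the one before it is completed fails the run):
1. the eraser lies released in its own cradle (x of eraser in the frame of cradle_eraser between -0.012 and 0.012 m and y of eraser in the frame of cradle_eraser between -0.012 and 0.012 m and z of eraser in the frame of cradle_eraser between 0.003 and 0.009 m and angle between eraser's own z axis and vertical below 0.06 rad and angle between the y axis of eraser and the x axis of cradle_eraser, either way round below 0.2 rad and linear speed of eraser below 0.02 m/s and contact force between eraser and the fingers below 0.05 N), for 0.2 s.
2. the hub lies released in its own cradle (x of usb_hub in the frame of cradle_hub between -0.012 and 0.012 m and y of usb_hub in the frame of cradle_hub between -0.012 and 0.012 m and z of usb_hub in the frame of cradle_hub between 0.003 and 0.009 m and angle between usb_hub's own z axis and vertical below 0.06 rad and angle between the y axis of usb_hub and the x axis of cradle_hub, either way round below 0.2 rad and linear speed of usb_hub below 0.02 m/s and contact force between usb_hub and the fingers below 0.05 N), for 0.2 s.
3. the tin lies released in its own cradle (x of screw_tin in the frame of cradle_tin between -0.012 and 0.012 m and y of screw_tin in the frame of cradle_tin between -0.012 and 0.012 m and z of screw_tin in the frame of cradle_tin between 0.003 and 0.009 m and angle between screw_tin's own z axis and vertical below 0.06 rad and angle between the y axis of screw_tin and the x axis of cradle_tin, either way round below 0.2 rad and linear speed of screw_tin below 0.02 m/s and contact force between screw_tin and the fingers below 0.05 N), for 0.2 s.
4. the power bank lies released in its own cradle (x of power_bank in the frame of cradle_bank between -0.012 and 0.012 m and y of power_bank in the frame of cradle_bank between -0.012 and 0.012 m and z of power_bank in the frame of cradle_bank between 0.003 and 0.009 m and angle between power_bank's own z axis and vertical below 0.06 rad and angle between the x axis of power_bank and the x axis of cradle_bank, either way round below 0.2 rad and linear speed of power_bank below 0.02 m/s and contact force between power_bank and the fingers below 0.05 N), for 0.2 s.
At the end, for the whole second after the job is handed in: Each of the four things lies released and at rest, right way up and flat (0.06 rad), on the floor of its own cradle (underside 3 to 9 mm above the desk), its centre within 12 mm of the cradle centre along and across, its length within 0.2 rad of the cradle length, either way round (all of step 1 and all of step 2 and all of step 3 and all of step 4); the robot touches nothing.
It fails at once if a battery is knocked over (angle between any of battery_a, battery_b's own z axis and vertical above 0.5 rad).
It fails at once if a thing of the pile is dropped (falls free faster than 0.7 m/s, that is from more than about 25 mm) ((contact force between eraser and anything else below 0.001 N and linear speed of eraser above 0.7 m/s) or (contact force between usb_hub and anything else below 0.001 N and linear speed of usb_hub above 0.7 m/s) or (contact force between screw_tin and anything else below 0.001 N and linear speed of screw_tin above 0.7 m/s) or (contact force between power_bank and anything else below 0.001 N and linear speed of power_bank above 0.7 m/s)).
It also fails if it takes over 136 s, if anything falls off the work surface, if the arm or the gripper's body presses on something with over 40 N, if the wrist force passes 120 N, or if a joint passes its speed limit or range.

ROBOT

A 7-joint arm with a two-finger parallel gripper is mounted at the origin on a cart in front of the work surface, level with it; the furniture and walls round the work are solid. World frame = base frame: x ahead of the robot, y to its left, z up, the work surface at z = 0. Lengths are in m, angles in rad, forces in N, time in s.
With the tool pointing down it reaches from about 0.4 to 0.85 m from the base axis. Payload 10.4 kg.
Tool frame: the origin (TCP) lies between the finger pads; the fingertips stand 17 mm ahead of it and the grasp point (between the pads) lies 2 mm behind it; z points along the fingers, y is the line along which they close (so a half turn about z gives the same grasp; the last joint's range is limited). The gripper opens to 85 mm and grips with 20 to 120 N. Pads are 22 mm wide; open, the fingers measure 114 mm over their backs; the gripper's body (76 mm by 85 mm) begins 54 mm behind the grasp point. The pads swing forward as they close: fully open they stand 13 mm farther back than shut.
Start: joints at [1.149, 0.332, -0.065, 1.46, 0.022, 1.35, -0.088], TCP at [0.243, -0.576, 0.248] pointing down, gripper open.
Joint ranges: [-2.6, 2.6], [-0.5, 2.12], [-1.47, 1.34], [0.16, 2.42], [-1.27, 4.41], [0.06, 2.06], [-2.6, 2.6]. Speed limits (rad/s): [2.22, 2.22, 2.79, 2.79, 3.14, 3.14, 3.14].

INTERFACE

Orientations are given as a unit quaternion [x, y, z, w].
In Python, from workcell import readout, imaging, manip gives the robot as it stands. The module is installed in compiled form; this text tells all that it offers.
- The arm moves only by the shell command python3 -m crank 'ROWS' [OPENING] [FORCE]. ROWS is JSON, a list of rows, each a list of 4 numbers: the shift along the tool's x, y, z as a fraction of full scale, then the turn about the tool's z as a fraction of full scale. In form: [[x, y, z, yaw], ...]. A call has 1 to 5 rows; each row is the pose to reach, as a shift and turn from the pose commanded when the call began, along the tool's axes at that moment; what a row does not reach only later rows make up. Full scale, the value 1, is 400 mm for a shift and 60 degrees for a turn. A row lasts 1/12 s, in which the tool goes at most 41.7 mm and 7.16 degrees, less where a joint would pass 70% of its speed; a pose out of reach is approached as far as the arm can. A call with a number of a shift or a turn outside -1 to 1 is refused whole. A call with a gripper value outside its range is refused whole. OPENING is the gripper command: -1 is shut, 1 is fully open, values between are in proportion, set as the call begins (- or left out, the last holds). The fingers move at their own pace and stop on an object; FORCE is the grip in N (left out, the last holds). Time passes only in rows, so rows that repeat a pose let the fingers close. It gives the time, the measured TCP pose, the force, the opening and the grip force at its end, in the units of the state.
- readout.get_obs(): the state, without advancing time (a new reading comes with each control period).
- imaging.camera(name): name is "side" or "top"; returns a dict with "color" (420x560x3 uint8, red, green, blue), "fx", "fy", "cx", "cy" (pixels), "k1" (the pictures are not rectified: a ray, as slopes to the right and down, at radius r is drawn at 1 + k1 r^2 times it, then the intrinsics apply), "rvec" (rotation vector, rad) and "tvec" (3), from world to camera coordinates, as OpenCV has them. Camera axes: x right, y down, z forward; pixel columns grow to the right and rows downward; lengths in m; the calibration is good to about 2 mm. A picture is of the moment at which its call begins. There is no depth.
- manip.hand_in(): hands the job in; it is judged then, once.
The state is a dict: "clock": time; "joint_pos": joint angles; "joint_velocities": joint speeds; "tau": joint torques, N m; "position": TCP position; "ee_rot": TCP orientation; "ft_force": force on the tool from outside, world axes, zero at the start; "torque": the same for the moment, N m; "grip_width": opening from 0.0 (shut) to 1.0 (fully open); "grasp_force": force on a finger pad.
Only numpy, scipy, OpenCV 4.12 (cv2) and the standard library are available. Lean on these libraries where they do the work, as an engineer would, in place of code of your own. Each camera call takes 0.05 s, during which the arm holds its last target. There are 200 camera calls.

## Working session

There is one attempt and no reset: what is moved stays moved. The work goes in short steps, Python scripts to look and compute and a shell command to move; the robot and the scene stay as the last step left them, time stands still between calls to the robot, and variables do not carry over. Pictures are saved under pics/ and viewed, at most 18 in all, crops included, and the job is handed in when it is done.

```bash
mkdir -p pics; cat > h.py <<'E'
import numpy as np, cv2
from workcell import readout, imaging
from scipy.spatial.transform import Rotation as R
def snap(n,f=None):
    c=imaging.camera(n); 
    if f: cv2.imwrite('pics/'+f,c['color'][:,:,::-1])
    return c
def ray(c,px,z):
    "pixels -> world points on plane z"
    px=np.atleast_2d(np.asarray(px,float))
    d=np.stack([(px[:,0]-c['cx'])/c['fx'],(px[:,1]-c['cy'])/c['fy']],1); u=d.copy()
    for _ in range(20): u=d/(1+c['k1']*(u**2).sum(1,keepdims=True))
    M=R.from_rotvec(np.ravel(c['rvec'])).as_matrix(); t=np.ravel(c['tvec'])
    o=-M.T@t; w=np.c_[u,np.ones(len(u))]@M
    return o+w*((z-o[2])/w[:,2])[:,None]
E
python3 - <<'E'
from h import *
for n in('top','side'):
    c=snap(n,n+'0.png'); M=R.from_rotvec(np.ravel(c['rvec'])).as_matrix(); print(n,c['fx'],c['k1'],-M.T@np.ravel(c['tvec']),M[2])
o=readout.get_obs(); print(o)
E
```

```text
top 468.6765894368607 -0.09781002812714279 [0.26119317 0.27116026 1.18978362] [ 0.20083609  0.01560999 -0.97950048]
side 482.6253604458062 -0.13651025248051807 [0.45160519 1.38479393 0.51464946] [ 0.0433499  -0.92417973 -0.37948993]
{'clock': 0.1, 'joint_pos': array([ 1.14944596,  0.33280091, -0.06472921,  1.46087064,  0.02161015,
        1.34989802, -0.0885299 ]), 'joint_velocities': array([-0.00021389, -0.00147879, -0.00077634, -0.00274569, -0.00021462,
        0.00042825, -0.0014329 ]), 'tau': array([ 1.71928594e-03, -6.26743126e+01,  4.93480253e-02, -3.92432356e+01,
        1.63579563e-02,  6.97655050e-03,  2.68773317e-05]), 'position': array([ 0.2425534 , -0.57566731,  0.24759405]), 'ee_rot': array([ 9.80188392e-01,  1.98066419e-01, -1.55603777e-04, -6.21237983e-04]), 'ft_force': array([-0.22006059,  0.03464164,  0.74610303]), 'torque': array([-0.02980063, -0.02155805, -0.03791187]), 'grasp_force': 0.0, 'grip_width': 0.9996483241142136}
```

View pics/top0.png

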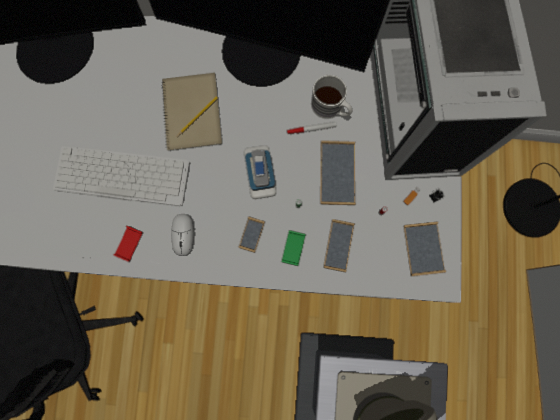

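View pics/side0.png

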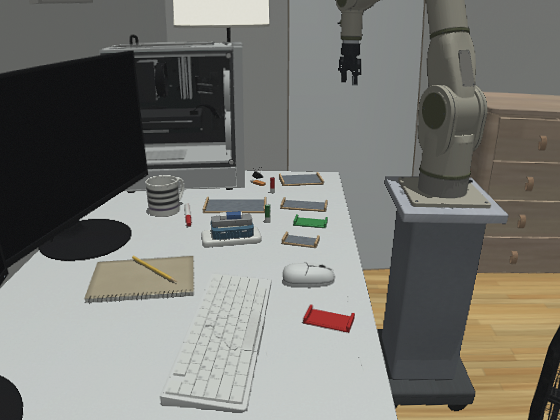

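The top view shows the pile at (260,171). The pale cradles are at (252,235) small, (339,246) narrow, (425,248) broad and short, and (337,173) longest. The green (294,248) and red (129,243) ones are the look-alikes. The batteries are at (299,203) and (383,211). I'll measure the cradles and confirm with one enlarged crop.

```bash
python3 - <<'E'
from h import *
c=snap('top'); im=c['color']
x0,y0,x1,y1=235,125,455,290
cv2.imwrite('pics/crop1.png',cv2.resize(im[y0:y1,x0:x1,::-1],None,fx=3.6,fy=3.6,interpolation=cv2.INTER_CUBIC))
for n,p in dict(eraser=(252,235),hub=(339,246),tin=(425,248),bank=(337,173)).items(): print(n,im[p[1],p[0]], im[p[1]+20,p[0]+10])
big=cv2.resize(im,None,fx=4,fy=4,interpolation=cv2.INTER_CUBIC)
for n,p in dict(eraser=(252,235),hub=(339,246),tin=(425,248),bank=(337,173)).items():
    ref=np.median(im[p[1]-4:p[1]+5,p[0]-4:p[0]+5].reshape(-1,3),0)
    m=(np.abs(big.astype(int)-ref).max(2)<28).astype(np.uint8)
    m=cv2.morphologyEx(m,cv2.MORPH_CLOSE,np.ones((5,5)))
    k,l,s,ce=cv2.connectedComponentsWithStats(m); i=l[p[1]*4,p[0]*4]
    ct=max(cv2.findContours((l==i).astype(np.uint8),0,2)[0],key=cv2.contourArea)[:,0].astype(float)
    w=ray(c,(ct+.5)/4-.5,0.006)
    r=cv2.minAreaRect((w[:,:2]*1000).astype(np.float32)); b=cv2.boxPoints(r)
    e=b[1]-b[0] if np.linalg.norm(b[1]-b[0])>np.linalg.norm(b[2]-b[1]) else b[2]-b[1]
    print(n,np.round(r[0],1),np.round(r[1],1),'long axis deg',round(np.degrees(np.arctan2(e[1],e[0]))%180,1))
E
```

```text
eraser [84 89 92] [148 147 143]
hub [84 89 91] [147 148 144]
tin [86 91 94] [80 84 86]
bank [83 87 90] [82 86 88]
eraser [435.1 354.5] [44.3 74. ] long axis deg 167.0
hub [422.5 131.4] [ 57.5 121.4] long axis deg 173.2
tin [430.8 -87.8] [129.   89.9] long axis deg 9.4
bank [618.3 144.7] [162.6  88.4] long axis deg 3.6
```

View pics/crop1.png

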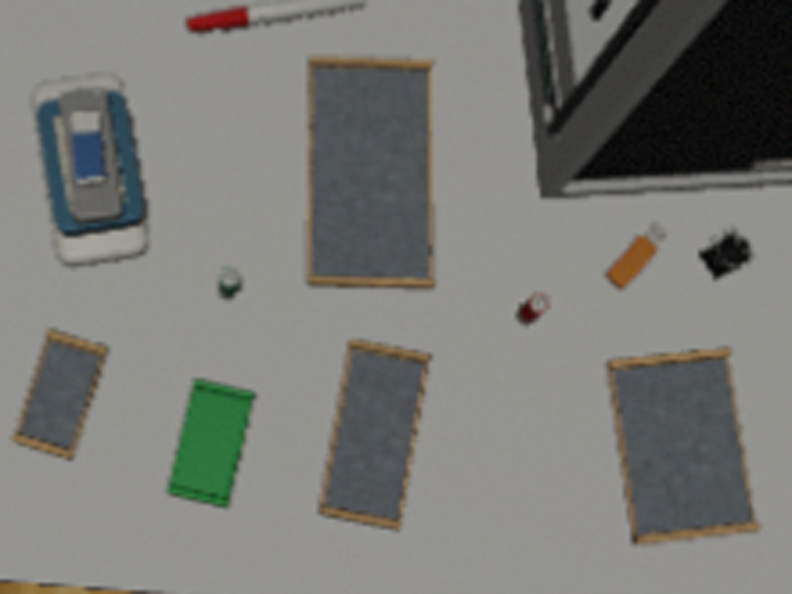

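The crop confirms it: pale wood with grey felt on all four, and the green one is a look-alike. The small one at crop (60,395) is the eraser's cradle. Next I'll measure the pile layers and the batteries, and recheck the cradles including their lips.

```bash
cat >> h.py <<'E'
def rect(w):
    "center mm, long, short, long-axis deg (-90..90)"
    r=cv2.minAreaRect((w[:,:2]*1000).astype(np.float32)); b=cv2.boxPoints(r)
    a,s=b[1]-b[0],b[2]-b[1]; e=a if np.linalg.norm(a)>np.linalg.norm(s) else s
    return np.round(r[0],1),np.round(sorted(r[1]),1),round((np.degrees(np.arctan2(e[1],e[0]))+90)%180-90,1)
def blob(c,m,z,box):
    "largest component of 4x mask within box (px) -> rect on plane z"
    x0,y0,x1,y1=[4*v for v in box]; q=np.zeros(m.shape,np.uint8); q[y0:y1,x0:x1]=m[y0:y1,x0:x1]
    q=cv2.morphologyEx(q,cv2.MORPH_OPEN,np.ones((5,5)))
    ct=max(cv2.findContours(q,0,2)[0],key=cv2.contourArea)[:,0].astype(float)
    return rect(ray(c,(ct+.5)/4-.5,z))
def big(c): 
    b=cv2.resize(c['color'],None,fx=4,fy=4,interpolation=cv2.INTER_CUBIC); return b,cv2.cvtColor(b,cv2.COLOR_RGB2HSV).astype(int)
def go(x,y,z,psi,p=None):
    "print the shift from the measured pose to the target, in fractions; psi=deg of tool x in world"
    o=readout.get_obs(); M=R.from_quat(o['ee_rot']).as_matrix(); d=M.T@(np.array([x,y,z])-o['position'])
    cur=np.degrees(np.arctan2(M[1,0],M[0,0])); print('at',o['position'].round(4),'psi',round(cur,2),'tilt',M[2,2].round(5),'t',round(o['clock'],2),'SHIFT mm',(d*1000).round(1),'frac',(d/.4).round(4),'yaw frac',round((cur-psi)/60,4))
E
python3 - <<'E'
from h import *
c=snap('top'); b,h=big(c); H,S,V=h[...,0],h[...,1],h[...,2]
P=(235,138,285,205)
for q in [(260,155),(258,165),(260,160),(260,177),(260,181),(251,170),(262,193),(249,180),(240,195)]: print(q,c['color'][q[1],q[0]],cv2.cvtColor(c['color'][q[1]:q[1]+1,q[0]:q[0]+1],cv2.COLOR_RGB2HSV)[0,0])
wood=(S>70)&(H>8)&(H<28)&(V>110)
for n,B in dict(eraser=(236,210,270,257),hub=(320,215,358,275),tin=(400,218,447,280),bank=(315,138,360,209)).items():
    print(n,blob(c,((wood|((V<105)&(V>60)&(S<60)))).astype(np.uint8),.010,B))
g=(S>60)&(H>35)&(H<90); rd=(S>110)&((H<8)|(H>172))
for n,m,B in (('a',g,(290,195,308,212)),('b',rd,(374,202,388,220))): print(n,blob(c,m.astype(np.uint8),.03,B))
blue=(S>90)&(H>95)&(H<125)
print('eraser blue',blob(c,blue.astype(np.uint8),.069,(252,152,268,180)))
print('tin', blob(c,((S>75)&(H>90)&(H<120)).astype(np.uint8),.041,P))
E
```

```text
(260, 155) [99 98 95] [23 10 99]
(258, 165) [ 48  71 103] [107 136 103]
(260, 160) [149 147 140] [ 23  15 149]
(260, 177) [95 95 91] [30 11 95]
(260, 181) [101 101  98] [ 30   8 101]
(251, 170) [73 88 95] [100  59  95]
(262, 193) [164 163 156] [ 26  12 164]
(249, 180) [ 78  93 100] [100  56 100]
(240, 195) [147 147 143] [ 30   7 147]
eraser (array([434.3, 355.4]), array([40.8, 70.1]), np.float32(-13.0))
hub (array([423.7, 131.1]), array([ 54.2, 113.5]), np.float32(-6.6))
tin (array([429.3, -89.6]), array([ 87.2, 124.3]), np.float32(10.4))
bank (array([612.7, 144.3]), array([ 89.4, 163.6]), np.float32(2.8))
a (array([513.6, 241.8]), array([4.5, 5.7]), np.float32(-85.5))
b (array([514.4,  31. ]), array([ 9.3, 10.5]), np.float32(39.4))
eraser blue (array([593.7, 346.5]), array([19.4, 30.6]), np.float32(8.2))
tin (array([596.3, 346.5]), array([62.9, 98.2]), np.float32(14.3))
```

```bash
python3 - <<'E'
from h import *
c=snap('top'); b,h=big(c); H,S,V=h[...,0],h[...,1],h[...,2]
er=(((S>100)&(V>70)&(H>95))|(V>125)).astype(np.uint8)
print('eraser',blob(c,er,.069,(253,153,266,178)))
hub=((S<40)&(V<125)|(er>0)).astype(np.uint8)
print('hub',blob(c,hub,.057,(251,147,270,188)))
tin=((S>45)&(H>85)&(H<125)).astype(np.uint8); print('tin',blob(c,tin,.041,(235,138,285,205)))
bk=(V>158).astype(np.uint8)
q=bk[4*138:4*205,4*235:4*285]; 
print('bank white',blob(c,bk,.016,(235,138,285,205)))
cr=lambda *p:[(235+(u+.5)/3.6-.5,125+(v+.5)/3.6-.5) for u,v in p]
for n,p in dict(eraser=[(48,330),(107,348),(72,459),(13,440)],hub=[(350,340),(432,355),(400,528),(319,513)],tin=[(607,360),(730,349),(759,529),(632,543)],bank=[(309,58),(432,62),(434,287),(307,283)]).items():
    w=ray(c,cr(*p),.014); print(n,rect(w),(w.mean(0)*1000).round(1))
w=ray(c,cr((33,90),(124,72),(148,248),(62,265)),.012);print('bank',rect(w))
w=ray(c,cr((62,92),(105,88),(122,215),(78,222)),.057);print('hub',rect(w))
w=ray(c,cr((77,112),(100,110),(104,183),(80,186)),.069);print('er',rect(w))
go(.43,.0,.22,10)
E
```

```text
eraser (array([593.7, 346.5]), array([19.3, 29.5]), np.float32(8.2))
hub (array([601.2, 346.1]), array([ 47.7, 103.7]), np.float32(4.4))
tin (array([596.6, 346.5]), array([64.6, 99.7]), np.float32(14.4))
bank white (array([543.9, 336.1]), array([14.1, 52.1]), np.float32(-76.8))
eraser (array([433.8, 354.9]), array([43.9, 82.6]), np.float32(-12.4)) [433.9 354.8  14. ]
hub (array([423.4, 131.2]), array([ 59.1, 125.4]), np.float32(-6.7)) [423.4 131.6  14. ]
tin (array([431.6, -86.7]), array([ 91.7, 130.2]), np.float32(9.5)) [431.8 -86.3  14. ]
bank (array([614.2, 145.1]), array([ 91., 170.]), np.float32(2.9)) [614.2 145.2  14. ]
bank (array([601.5, 345.9]), array([ 68.1, 136. ]), np.float32(14.4))
hub (array([598.3, 344.9]), array([30.9, 95.4]), np.float32(11.9))
er (array([598.8, 345.7]), array([16.6, 54. ]), np.float32(7.9))
at [ 0.2426 -0.5758  0.2479] psi 22.85 tilt -1.0 t 0.25 SHIFT mm [ 396.3 -457.8   28.2] frac [ 0.9907 -1.1446  0.0705] yaw frac 0.2142
```

```bash
python3 -m crank '[[0.33,-0.38,0.02,0],[0.33,-0.38,0.02,0],[0.33,-0.38,0.02,0],[0.33,-0.38,0.02,0],[0.33,-0.38,0.02,0]]' 1 40; python3 -m crank '[[0.33,-0.38,0.02,0],[0.33,-0.38,0.02,0],[0.33,-0.38,0.02,0],[0.33,-0.38,0.02,0],[0.33,-0.38,0.02,0]]'; python3 -m crank '[[0.33,-0.38,0.02,0.2],[0.33,-0.38,0.02,0.2],[0.33,-0.38,0.02,0.2],[0.33,-0.38,0.02,0.2],[0.33,-0.38,0.02,0.2]]'; python3 -c "
from h import *
go(.598,.346,.16,8)"
```

```text
clock: 0.67
position: [0.306, -0.3819, 0.2402]
ee_rot: [0.98, 0.199, -0.0, -0.0]
ft_force: [1.5, 0.1, -0.1]
grip_width: 0.999
grasp_force: 0.0
clock: 1.08
position: [0.3684, -0.1905, 0.2324]
ee_rot: [0.98, 0.199, 0.0, 0.0]
ft_force: [-0.1, -0.1, 0.6]
grip_width: 0.997
grasp_force: 0.0
clock: 1.5
position: [0.4302, -0.0014, 0.2246]
ee_rot: [0.996, 0.094, 0.0, 0.0]
ft_force: [0.3, -0.5, -0.3]
grip_width: 0.999
grasp_force: 0.0
at [ 0.4302 -0.0014  0.2246] psi 10.82 tilt -1.0 t 1.5 SHIFT mm [ 229.9 -309.8   64.5] frac [ 0.5749 -0.7744  0.1613] yaw frac 0.047
```

```bash
python3 -m crank '[[0.29,-0.385,0.08,0.047],[0.29,-0.385,0.08,0.047],[0.29,-0.385,0.08,0.047],[0.29,-0.385,0.08,0.047],[0.29,-0.385,0.08,0.047]]' 0.1 30;  python3 -m crank '[[0.29,-0.375,0.08,0],[0.29,-0.375,0.08,0],[0.29,-0.375,0.08,0],[0.29,-0.375,0.08,0],[0.29,-0.375,0.08,0]]'; python3 -c "
from h import *
go(.598,.346,.0765,8); snap('side','s1.png')
c=snap('side'); cv2.imwrite('pics/s1.png',cv2.resize(c['color'][60:260,150:320,::-1],None,fx=3,fy=3,interpolation=2))"
```

```text
clock: 1.92
position: [0.5156, 0.1732, 0.1917]
ee_rot: [0.997, 0.071, 0.0, -0.001]
ft_force: [0.0, -0.3, 0.3]
grip_width: 0.55
grasp_force: 0.0
clock: 2.33
position: [0.6091, 0.338, 0.1584]
ee_rot: [0.997, 0.071, -0.001, -0.0]
ft_force: [0.4, 0.8, 0.4]
grip_width: 0.552
grasp_force: 0.0
at [0.6091 0.338  0.1584] psi 8.12 tilt -1.0 t 2.33 SHIFT mm [-9.7 -9.5 81.9] frac [-0.0244 -0.0237  0.2049] yaw frac 0.002
```

View pics/s1.png

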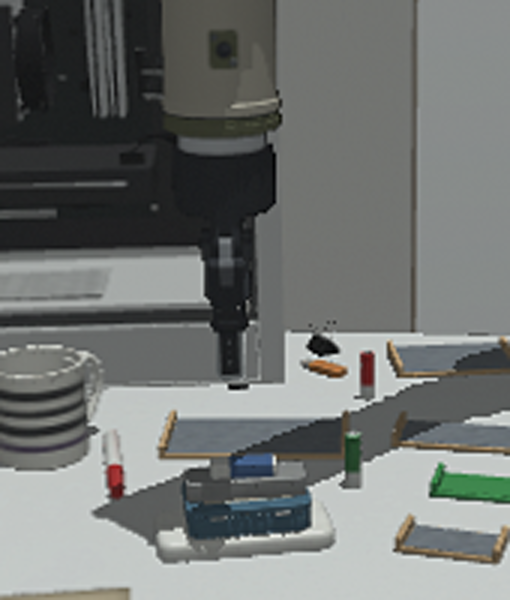

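The gripper hangs above the pile, with the eraser at about (232,215) in the full image. Now I'll centre over it, descend and grip.

```bash
python3 -m crank '[[-0.0244,-0.0237,0.0,0],[-0.0244,-0.0237,0.08,0],[-0.0244,-0.0237,0.15,0],[-0.0244,-0.0237,0.19,0],[-0.0244,-0.0237,0.205,0]]';  python3 -m crank '[[0,0,0,0],[0,0,0,0],[0,0,0,0],[0,0,0,0],[0,0,0,0]]' -0.8 30; python3 -m crank '[[0,0,0,0],[0,0,0,0],[0,0,0,0]]';python3 -c "
from h import *
go(.598,.346,.0765,8);c=snap('side'); cv2.imwrite('pics/s2.png',cv2.resize(c['color'][130:260,180:290,::-1],None,fx=4.5,fy=4.5,interpolation=2))"
```

```text
clock: 2.85
position: [0.5966, 0.3406, 0.0759]
ee_rot: [0.998, 0.07, -0.001, 0.001]
ft_force: [-0.0, -0.9, -0.3]
grip_width: 0.546
grasp_force: 0.0
clock: 3.27
position: [0.5987, 0.343, 0.0802]
ee_rot: [0.998, 0.07, 0.001, -0.0]
ft_force: [-1.3, -0.7, 7.6]
grip_width: 0.222
grasp_force: 30.9
clock: 3.52
position: [0.5987, 0.3429, 0.0802]
ee_rot: [0.998, 0.07, 0.001, -0.0]
ft_force: [-1.3, -1.1, 6.9]
grip_width: 0.218
grasp_force: 30.9
at [0.5987 0.3429 0.0802] psi 8.01 tilt -1.0 t 3.52 SHIFT mm [-0.3 -3.1  3.7] frac [-0.0008 -0.0079  0.0092] yaw frac 0.0002
```

View pics/s2.png

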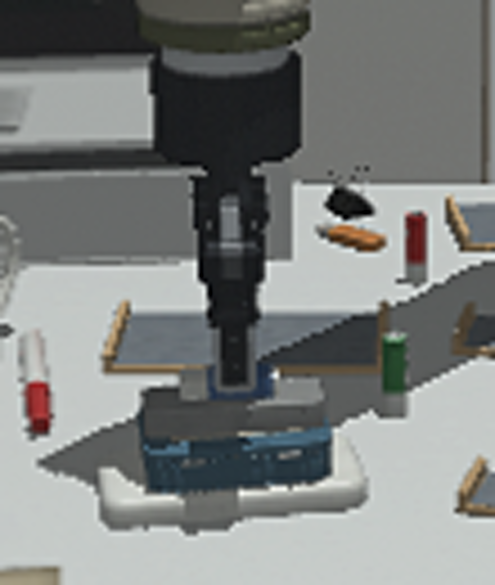

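The fingers hold the eraser, and the white and blue ends show either side of the pad. Next I'll lift and carry it.

```bash
python3 -m crank '[[0,0,-0.02,0],[0,0,-0.05,0],[0,0,-0.1,0],[0,0,-0.12,0],[0,0,-0.12,0]]'; python3 -c "
from h import *
go(.434,.355,.1,-12.5);c=snap('side'); cv2.imwrite('pics/s3.png',cv2.resize(c['color'][130:260,180:290,::-1],None,fx=4.5,fy=4.5,interpolation=2))"
```

```text
clock: 3.98
position: [0.599, 0.3435, 0.1297]
ee_rot: [0.998, 0.07, 0.002, -0.001]
ft_force: [0.6, -0.2, -0.2]
grip_width: 0.217
grasp_force: 30.1
at [0.599  0.3435 0.1297] psi 8.02 tilt -0.99999 t 3.98 SHIFT mm [-161.9  -34.4   29.1] frac [-0.4048 -0.086   0.0727] yaw frac 0.342
```

View pics/s3.png

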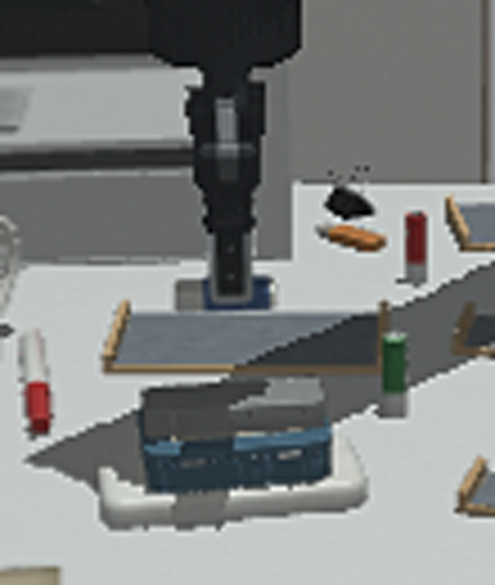

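The eraser is lifted cleanly and level, its centre about 3 mm ahead of the TCP along +x.

```bash
python3 -m crank '[[-0.412,-0.085,0,0.342],[-0.412,-0.085,0,0.342],[-0.412,-0.085,0,0.342],[-0.412,-0.085,0.1,0.342],[-0.412,-0.085,0.19,0.342]]'; python3 -m crank '[[0,0,0,0],[0,0,0,0]]'; python3 -c "
from h import *
go(.431,.3557,.032,-12.5)"
```

```text
clock: 4.45
position: [0.4586, 0.353, 0.0877]
ee_rot: [0.995, -0.101, -0.001, 0.002]
ft_force: [0.3, 1.0, -1.7]
grip_width: 0.223
grasp_force: 30.1
clock: 4.62
position: [0.4568, 0.3525, 0.0851]
ee_rot: [0.995, -0.098, -0.002, 0.005]
ft_force: [0.5, -0.1, 0.7]
grip_width: 0.22
grasp_force: 30.1
at [0.4568 0.3525 0.0851] psi -11.2 tilt -0.99993 t 4.62 SHIFT mm [-25.7   1.3  53.2] frac [-0.0642  0.0033  0.1329] yaw frac 0.0217
```

```bash
python3 -m crank '[[-0.0642,0.0033,0.06,0.0217],[-0.0642,0.0033,0.1,0.0217],[-0.0642,0.0033,0.12,0.0217],[-0.0642,0.0033,0.12,0.0217]]'; python3 -c "
from h import *
go(.431,.3557,.030,-12.5)"
```

```text
clock: 4.95
position: [0.433, 0.3547, 0.0367]
ee_rot: [0.994, -0.111, -0.003, 0.005]
ft_force: [-0.8, -0.2, -0.8]
grip_width: 0.214
grasp_force: 30.1
at [0.433  0.3547 0.0367] psi -12.69 tilt -0.99993 t 4.95 SHIFT mm [-2.1 -0.6  6.7] frac [-0.0053 -0.0015  0.0168] yaw frac -0.0032
```

```bash
python3 -m crank '[[-0.005,-0.0015,0.005,0],[-0.005,-0.0015,0.01,0],[-0.005,-0.0015,0.015,0],[-0.005,-0.0015,0.0168,0]]';python3 -m crank '[[0,0,0.003,0],[0,0,0.003,0],[0,0,0.003,0]]'; python3 -c "
from h import *
go(.431,.3557,.030,-12.5);c=snap('side'); cv2.imwrite('pics/s4.png',cv2.resize(c['color'][160:270,250:370,::-1],None,fx=4.5,fy=4.5,interpolation=2))"
```

```text
clock: 5.28
position: [0.432, 0.3567, 0.0321]
ee_rot: [0.994, -0.111, -0.002, 0.004]
ft_force: [-0.5, -0.1, 0.3]
grip_width: 0.215
grasp_force: 30.1
clock: 5.53
position: [0.4314, 0.3567, 0.0306]
ee_rot: [0.994, -0.111, -0.002, 0.004]
ft_force: [-0.1, -0.6, -0.2]
grip_width: 0.219
grasp_force: 30.1
at [0.4314 0.3567 0.0306] psi -12.73 tilt -0.99996 t 5.53 SHIFT mm [-0.2  1.   0.6] frac [-0.0005  0.0026  0.0015] yaw frac -0.0038
```

View pics/s4.png

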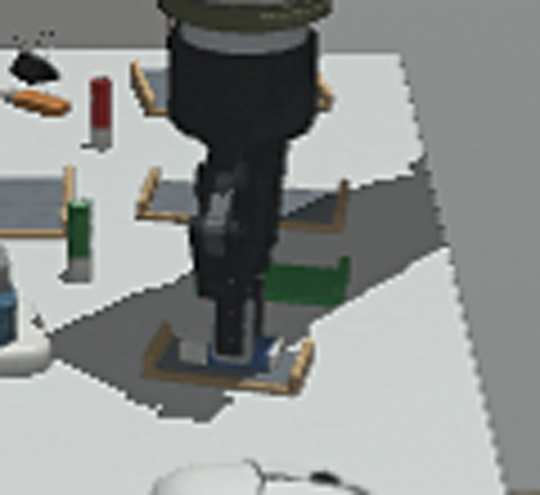

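The eraser sits between the lips, about centred at crop (232,350). I'll ease it down to contact and release.

```bash
python3 -m crank '[[0,0,0.003,0],[0,0,0.006,0],[0,0,0.008,0],[0,0,0.008,0]]'; python3 -m crank '[[0,0,0,0],[0,0,0,0],[0,0,0,0],[0,0,0,0]]' -0.2; python3 -m crank '[[0,0,-0.05,0],[0,0,-0.1,0],[0,0,-0.2,0],[0,0,-0.3,0],[0,0,-0.35,0]]' 0.2;  python3 -m crank '[[0.3,0.2,0,0],[0.3,0.2,0,0],[0.3,0.2,0,0],[0.3,0.2,0,0]]' 0.2; python3 -c "
from h import *
go(.598,.345,.15,11)
c=snap('top'); b,h=big(c); H,S,V=h[...,0],h[...,1],h[...,2]
er=(((S>90)&(V>60)&(H>95))|(V>110)).astype(np.uint8)
print(blob(c,er,.018,(245,225,260,246)))
cv2.imwrite('pics/t2.png',cv2.resize(c['color'][130:265,225:360,::-1],None,fx=4.4,fy=4.4,interpolation=2))"
```

```text
clock: 5.92
position: [0.4315, 0.3569, 0.0291]
ee_rot: [0.994, -0.111, -0.002, 0.004]
ft_force: [-6.9, -5.7, 21.7]
grip_width: 0.215
grasp_force: 32.4
clock: 6.25
position: [0.4312, 0.3567, 0.0271]
ee_rot: [0.994, -0.111, -0.002, 0.004]
ft_force: [-0.1, -0.1, -0.1]
grip_width: 0.398
grasp_force: 0.0
clock: 6.67
position: [0.433, 0.3587, 0.1719]
ee_rot: [0.994, -0.111, -0.0, 0.002]
ft_force: [0.3, 0.4, -0.0]
grip_width: 0.599
grasp_force: 0.0
clock: 7.0
position: [0.5349, 0.2478, 0.1677]
ee_rot: [0.994, -0.113, -0.001, 0.005]
ft_force: [0.0, -0.3, 0.2]
grip_width: 0.599
grasp_force: 0.0
at [0.5349 0.2478 0.1677] psi -13.03 tilt -0.99995 t 7.0 SHIFT mm [  39.6 -109.1   16.6] frac [ 0.099  -0.2728  0.0414] yaw frac -0.4005
(array([433.1, 356.5]), array([21.8, 53.1]), np.float32(-11.1))
```

View pics/t2.png

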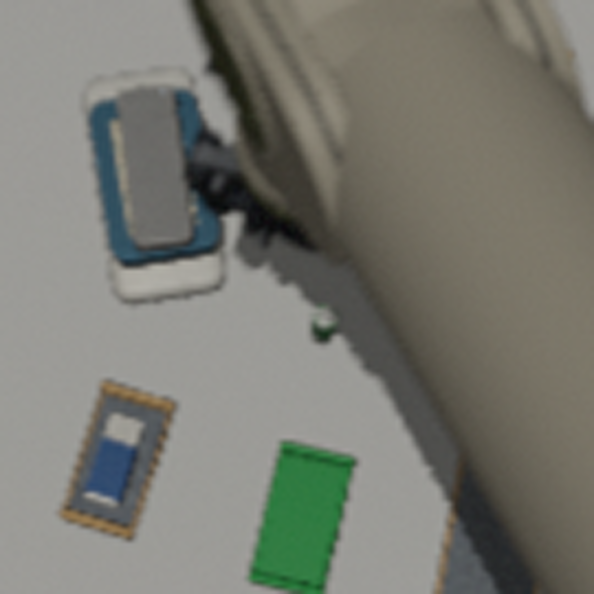

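The eraser lies at (433.1, 356.5), 2 mm from its cradle centre. The hub now tops the pile, with its crop corners near (118,92), (172,87), (192,240) and (136,250).

```bash
python3 -c "
from h import *
c=snap('top')
w=ray(c,[(225+(u+.5)/4.4-.5,130+(v+.5)/4.4-.5) for u,v in ((118,92),(172,87),(192,240),(136,250))],.057);print('hub',rect(w),w.mean(0))
b,h=big(c); H,S,V=h[...,0],h[...,1],h[...,2]
print(blob(c,((S<40)&(V<118)&(V>80)).astype(np.uint8),.057,(251,147,268,188)))
go(.5985,.3455,.12,11)"
```

```text
hub (array([597.6, 345.7]), array([32.2, 94.8]), np.float32(11.4)) [0.59780806 0.34600135 0.057     ]
(array([598.6, 346. ]), array([37.7, 94. ]), np.float32(9.8))
at [0.5342 0.2485 0.1672] psi -13.13 tilt -0.99995 t 7.1 SHIFT mm [  40.6 -109.6   46.1] frac [ 0.1016 -0.2739  0.1152] yaw frac -0.4021
```

Hub at (598, 346), 10.5°.

```bash
python3 -m crank '[[0.1,-0.27,0.05,-0.4],[0.1,-0.27,0.05,-0.4],[0.1,-0.27,0.05,-0.4],[0.1,-0.27,0.1,-0.4],[0.1,-0.27,0.1,-0.4]]' 0.4; python3 -m crank '[[0,0,0,0],[0,0,0,0]]'; python3 -c "
from h import *
go(.598,.3458,.064,10.5)"
```

```text
clock: 7.52
position: [0.5916, 0.3511, 0.1217]
ee_rot: [0.995, 0.101, -0.006, 0.004]
ft_force: [-0.0, -0.9, -1.4]
grip_width: 0.7
grasp_force: 0.0
clock: 7.68
position: [0.5938, 0.3488, 0.1273]
ee_rot: [0.995, 0.097, -0.003, 0.004]
ft_force: [0.2, -1.2, -0.9]
grip_width: 0.701
grasp_force: 0.0
at [0.5938 0.3488 0.1273] psi 11.13 tilt -0.99996 t 7.68 SHIFT mm [ 3.9  3.3 63.3] frac [0.0098 0.0084 0.1583] yaw frac 0.0104
```

```bash
python3 -m crank '[[0.01,0.008,0.03,0.0104],[0.01,0.008,0.08,0.0104],[0.01,0.008,0.12,0.0104],[0.01,0.008,0.15,0.0104],[0.01,0.008,0.158,0.0104]]'; python3 -m crank '[[0,0,0,0],[0,0,0,0]]'; python3 -m crank '[[0,0,0,0],[0,0,0,0],[0,0,0,0],[0,0,0,0],[0,0,0,0]]' -0.5 40; python3 -c "
from h import *
go(.598,.3458,.064,10.5)"
```

```text
clock: 8.1
position: [0.5975, 0.3454, 0.0613]
ee_rot: [0.996, 0.092, -0.004, 0.004]
ft_force: [0.3, 0.0, -0.8]
grip_width: 0.698
grasp_force: 0.0
clock: 8.27
position: [0.5986, 0.3467, 0.0642]
ee_rot: [0.996, 0.093, -0.002, 0.003]
ft_force: [-0.5, 0.5, 0.2]
grip_width: 0.701
grasp_force: 0.0
clock: 8.68
position: [0.5989, 0.3471, 0.0648]
ee_rot: [0.996, 0.093, -0.002, 0.003]
ft_force: [0.2, -0.7, 5.1]
grip_width: 0.383
grasp_force: 40.9
at [0.5989 0.3471 0.0648] psi 10.65 tilt -0.99998 t 8.68 SHIFT mm [-1.1  1.2  0.8] frac [-0.0028  0.0029  0.0019] yaw frac 0.0025
```

```bash
python3 -m crank '[[0,0,-0.02,0],[0,0,-0.06,0],[0,0,-0.12,0],[0,0,-0.19,0],[0,0,-0.19,0]]'; python3 -c "
from h import *
go(.4235,.1313,.14,-6.7)"
```

```text
clock: 9.1
position: [0.6008, 0.3486, 0.1461]
ee_rot: [0.996, 0.093, 0.001, 0.001]
ft_force: [0.9, 0.8, 1.4]
grip_width: 0.387
grasp_force: 40.2
at [0.6008 0.3486 0.1461] psi 10.64 tilt -0.99999 t 9.1 SHIFT mm [-214.4  180.8    6.3] frac [-0.536   0.4521  0.0158] yaw frac 0.289
```

```bash
python3 -m crank '[[-0.09,0.075,0.015,0.05],[-0.18,0.15,0.015,0.1],[-0.27,0.225,0.015,0.15],[-0.36,0.3,0.015,0.2],[-0.42,0.36,0.015,0.289]]'; python3 -m crank '[[0,0,0,0],[0,0,0,0]]'; python3 -c "
from h import *
go(.4235,.1313,.06,-6.7);c=snap('side'); cv2.imwrite('pics/s5.png',cv2.resize(c['color'][110:260,200:380,::-1],None,fx=4,fy=4,interpolation=2))"
```

```text
clock: 9.52
position: [0.4663, 0.1842, 0.1353]
ee_rot: [0.998, -0.059, -0.002, 0.004]
ft_force: [0.5, -0.3, 1.6]
grip_width: 0.38
grasp_force: 40.2
clock: 9.68
position: [0.4671, 0.1834, 0.1357]
ee_rot: [0.998, -0.06, -0.002, 0.004]
ft_force: [0.8, 1.6, -0.4]
grip_width: 0.384
grasp_force: 40.2
at [0.4671 0.1834 0.1357] psi -6.84 tilt -0.99996 t 9.68 SHIFT mm [-36.8  56.4  76.3] frac [-0.092   0.1409  0.1907] yaw frac -0.0024
```

View pics/s5.png

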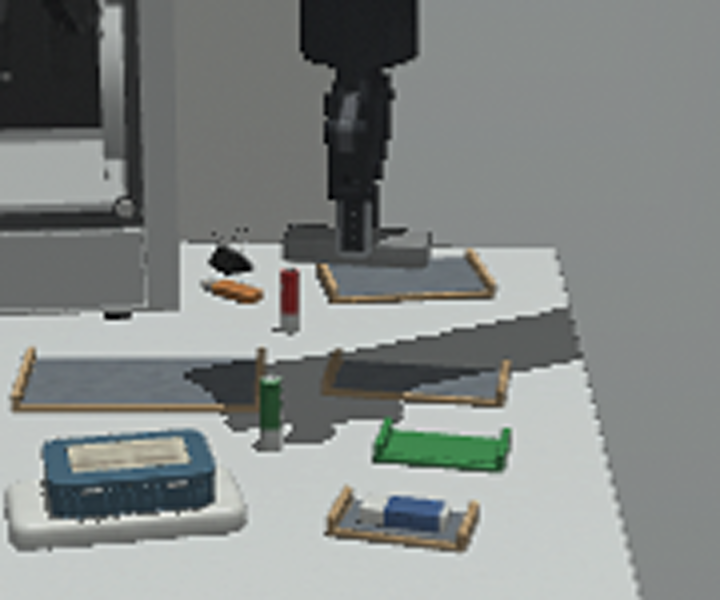

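The hub is held level and centred on the fingers (crop 283–432). The batteries stand and the eraser is in place. Now I'll place it.

```bash
python3 -m crank '[[-0.05,0.07,0.0,0],[-0.092,0.141,0.05,0],[-0.092,0.141,0.12,0],[-0.092,0.141,0.19,0],[-0.092,0.141,0.19,0]]'; python3 -m crank '[[0,0,0,0],[0,0,0,0]]'; python3 -c "
from h import *
go(.4235,.1313,.031,-6.7)"
```

```text
clock: 10.15
position: [0.4226, 0.1329, 0.0562]
ee_rot: [0.998, -0.058, -0.005, 0.005]
ft_force: [-1.7, -0.4, -1.2]
grip_width: 0.383
grasp_force: 40.2
clock: 10.32
position: [0.4258, 0.1342, 0.0611]
ee_rot: [0.998, -0.058, -0.001, 0.003]
ft_force: [-0.0, -0.8, -0.2]
grip_width: 0.382
grasp_force: 40.2
at [0.4258 0.1342 0.0611] psi -6.62 tilt -0.99997 t 10.32 SHIFT mm [-1.9  3.  30.1] frac [-0.0046  0.0074  0.0753] yaw frac 0.0014
```

```bash
python3 -m crank '[[-0.0046,0.0074,0.03,0],[-0.0046,0.0074,0.05,0],[-0.0046,0.0074,0.065,0],[-0.0046,0.0074,0.072,0],[-0.0046,0.0074,0.072,0]]'; python3 -m crank '[[0,0,0.003,0],[0,0,0.006,0],[0,0,0.008,0]]'; python3 -c "
from h import *
go(.4235,.1313,.0298,-6.7)"
```

```text
clock: 10.73
position: [0.4222, 0.1303, 0.0308]
ee_rot: [0.998, -0.058, -0.002, 0.004]
ft_force: [0.2, -1.4, -0.5]
grip_width: 0.388
grasp_force: 40.2
clock: 10.98
position: [0.4227, 0.1304, 0.0295]
ee_rot: [0.998, -0.058, -0.002, 0.004]
ft_force: [-14.0, -5.5, 39.7]
grip_width: 0.382
grasp_force: 44.5
at [0.4227 0.1304 0.0295] psi -6.7 tilt -0.99997 t 10.98 SHIFT mm [ 0.7 -1.  -0.3] frac [ 0.0018 -0.0025 -0.0007] yaw frac 0.0
```

```bash
python3 -m crank '[[0,0,-0.006,0],[0,0,-0.006,0]]'; python3 -m crank '[[0,0,0,0],[0,0,0,0],[0,0,0,0],[0,0,0,0],[0,0,0,0]]' 0.15; python3 -m crank '[[0,0,-0.05,0],[0,0,-0.1,0],[0,0,-0.18,0],[0,0,-0.27,0],[0,0,-0.3,0]]';  python3 -m crank '[[0.3,-0.1,0,-0.2],[0.3,-0.1,0,-0.2],[0.3,-0.1,0,-0.2],[0.3,-0.1,0,-0.2]]' 1; python3 -c "
from h import *
c=snap('top','t3.png'); b,h=big(c); H,S,V=h[...,0],h[...,1],h[...,2]
print('tin',blob(c,((S>45)&(H>85)&(H<125)).astype(np.uint8),.041,(235,138,285,205)))
go(.5965,.3465,.12,14.4)"
```

```text
clock: 11.15
position: [0.4228, 0.1304, 0.031]
ee_rot: [0.998, -0.058, -0.001, 0.003]
ft_force: [0.1, 0.1, -0.8]
grip_width: 0.384
grasp_force: 40.2
clock: 11.57
position: [0.4221, 0.1301, 0.0301]
ee_rot: [0.998, -0.058, -0.002, 0.004]
ft_force: [-0.6, -0.9, -0.4]
grip_width: 0.578
grasp_force: 0.0
clock: 11.98
position: [0.4244, 0.1317, 0.1546]
ee_rot: [0.998, -0.058, 0.0, 0.003]
ft_force: [1.7, 0.6, -0.2]
grip_width: 0.574
grasp_force: 0.0
clock: 12.32
position: [0.5514, 0.1575, 0.1477]
ee_rot: [0.999, 0.046, -0.002, 0.004]
ft_force: [-2.5, -0.2, 0.0]
grip_width: 1.002
grasp_force: 0.0
tin (array([596.8, 346.6]), array([ 64.5, 100.1]), np.float32(14.3))
at [0.5488 0.157  0.1477] psi 5.27 tilt -0.99995 t 12.37 SHIFT mm [  65.1 -184.5   25.9] frac [ 0.1627 -0.4612  0.0647] yaw frac -0.1521
```

View pics/t3.png

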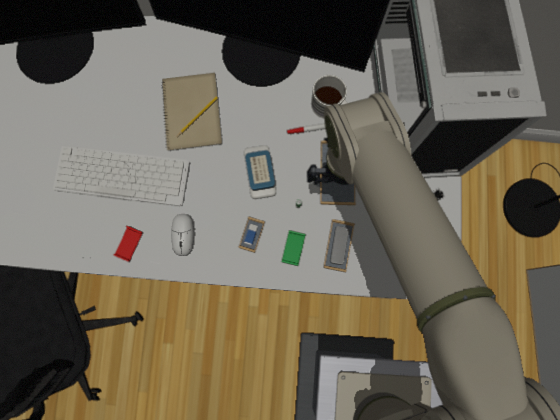

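The hub is in its cradle at (339,246). The tin is exposed at (260,170), measuring 64.5 x 100 at 14.3°, which matches.

```bash
python3 -m crank '[[0.163,-0.461,0.03,-0.152],[0.163,-0.461,0.03,-0.152],[0.163,-0.461,0.03,-0.152],[0.163,-0.461,0.03,-0.152],[0.163,-0.461,0.03,-0.152]]' 1 60; python3 -m crank '[[0,0,0,0],[0,0,0,0],[0,0,0,0]]'; python3 -c "
from h import *
go(.5968,.3466,.06,14.4)"
```

```text
clock: 12.78
position: [0.593, 0.3502, 0.1354]
ee_rot: [0.992, 0.127, -0.003, 0.003]
ft_force: [0.2, -0.0, 0.5]
grip_width: 1.005
grasp_force: 0.0
clock: 13.03
position: [0.594, 0.3453, 0.1356]
ee_rot: [0.992, 0.125, -0.003, 0.004]
ft_force: [0.0, -0.6, -0.1]
grip_width: 0.997
grasp_force: 0.0
at [0.594  0.3453 0.1356] psi 14.4 tilt -0.99995 t 13.03 SHIFT mm [ 3.6 -1.1 75.6] frac [ 0.0089 -0.0027  0.189 ] yaw frac 0.0
```

```bash
python3 -m crank '[[0.009,-0.003,0.04,0],[0.009,-0.003,0.1,0],[0.009,-0.003,0.15,0],[0.009,-0.003,0.189,0],[0.009,-0.003,0.189,0]]'; python3 -m crank '[[0,0,0,0],[0,0,0.02,0],[0,0,0.04,0],[0,0,0.055,0],[0,0,0.0625,0]]'; python3 -m crank '[[0,0,0,0],[0,0,0,0],[0,0,0,0],[0,0,0,0],[0,0,0,0]]' 0.3 60; python3 -c "
from h import *
go(.5968,.3466,.035,14.4)
c=snap('side'); cv2.imwrite('pics/s6.png',cv2.resize(c['color'][130:270,180:320,::-1],None,fx=4,fy=4,interpolation=2))"
```

```text
clock: 13.45
position: [0.5954, 0.3448, 0.0559]
ee_rot: [0.992, 0.125, -0.005, 0.005]
ft_force: [-0.2, -0.6, 0.2]
grip_width: 1.001
grasp_force: 0.0
clock: 13.87
position: [0.5968, 0.3474, 0.0343]
ee_rot: [0.992, 0.126, -0.003, 0.004]
ft_force: [-0.6, -0.7, 0.4]
grip_width: 1.002
grasp_force: 0.0
clock: 14.28
position: [0.5974, 0.3478, 0.0357]
ee_rot: [0.992, 0.126, -0.002, 0.003]
ft_force: [0.3, 0.4, 1.6]
grip_width: 0.744
grasp_force: 66.1
at [0.5974 0.3478 0.0357] psi 14.43 tilt -0.99997 t 14.28 SHIFT mm [-0.9  1.   0.7] frac [-0.0021  0.0026  0.0017] yaw frac 0.0006
```

View pics/s6.png

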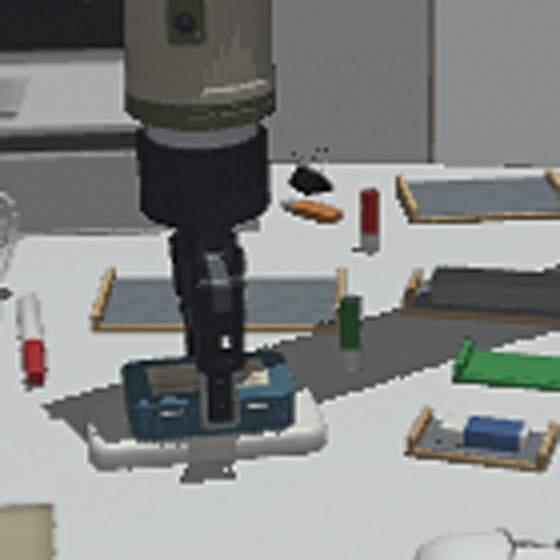

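The pads are well seated on the tin's sides at crop (218,400), clear of the bank. Now I'll lift it.

```bash
python3 -m crank '[[0,0,-0.01,0],[0,0,-0.04,0],[0,0,-0.1,0],[0,0,-0.18,0],[0,0,-0.26,0]]'; python3 -m crank '[[0,0,-0.02,0],[0,0,-0.02,0]]'; python3 -c "
from h import *
go(.44,.15,.14,9.7)
c=snap('side'); cv2.imwrite('pics/s7.png',cv2.resize(c['color'][90:270,180:320,::-1],None,fx=3,fy=3,interpolation=2))"
```

```text
clock: 14.75
position: [0.5971, 0.348, 0.1406]
ee_rot: [0.992, 0.126, -0.003, 0.004]
ft_force: [0.5, 1.3, -1.0]
grip_width: 0.736
grasp_force: 66.1
clock: 14.92
position: [0.5992, 0.3494, 0.1517]
ee_rot: [0.992, 0.126, 0.0, 0.002]
ft_force: [0.5, 0.7, -0.8]
grip_width: 0.736
grasp_force: 66.2
at [0.5992 0.3494 0.1517] psi 14.42 tilt -0.99999 t 14.92 SHIFT mm [-203.8  153.4   12.4] frac [-0.5095  0.3836  0.031 ] yaw frac 0.0787
```

View pics/s7.png

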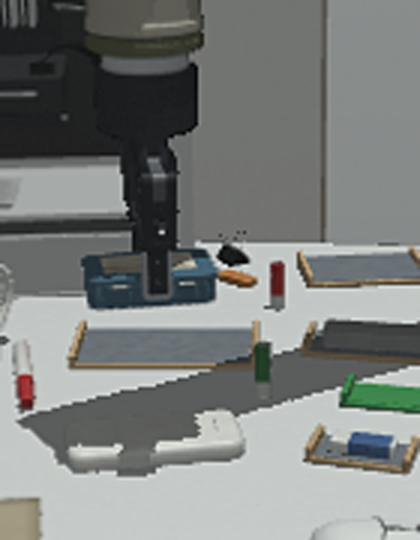

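The tin is level and free, and the bank was left behind undisturbed.

```bash
python3 -m crank '[[-0.05,0.04,0,0.02],[-0.12,0.09,0,0.04],[-0.2,0.15,0,0.06],[-0.28,0.21,0,0.078],[-0.36,0.27,0,0.078]]'; python3 -m crank '[[-0.08,0.06,0,0],[-0.13,0.1,0,0],[-0.15,0.113,0,0],[-0.15,0.113,0,0]]'; python3 -c "
from h import *
go(.4315,-.087,.14,9.7)"
```

```text
clock: 15.38
position: [0.4826, 0.2061, 0.1467]
ee_rot: [0.996, 0.084, -0.004, 0.004]
ft_force: [0.9, -1.2, -0.5]
grip_width: 0.745
grasp_force: 66.2
clock: 15.72
position: [0.4317, 0.1513, 0.1483]
ee_rot: [0.996, 0.084, -0.004, 0.004]
ft_force: [0.7, 0.6, -1.8]
grip_width: 0.745
grasp_force: 66.2
at [0.4317 0.1513 0.1483] psi 9.65 tilt -0.99994 t 15.72 SHIFT mm [-40.1 234.9  10.3] frac [-0.1003  0.5871  0.0258] yaw frac -0.0009
```

```bash
python3 -m crank '[[-0.02,0.06,0,0],[-0.04,0.15,0,0],[-0.05,0.25,0,0],[-0.07,0.35,0,0],[-0.08,0.44,0,0]]'; python3 -m crank '[[-0.015,0.09,0,0],[-0.02,0.14,0,0],[-0.02,0.147,0,0],[-0.02,0.147,0,0]]'; python3 -c "
from h import *
go(.4315,-.087,.06,9.7)"
```

```text
clock: 16.13
position: [0.4319, -0.0272, 0.1502]
ee_rot: [0.996, 0.085, -0.003, 0.004]
ft_force: [1.0, -0.3, -1.0]
grip_width: 0.742
grasp_force: 66.2
clock: 16.47
position: [0.4345, -0.0855, 0.1506]
ee_rot: [0.996, 0.084, -0.003, 0.004]
ft_force: [-0.6, 0.3, -0.7]
grip_width: 0.741
grasp_force: 66.2
at [ 0.4345 -0.0855  0.1506] psi 9.65 tilt -0.99995 t 16.47 SHIFT mm [-2.7  0.4 90.6] frac [-0.0067  0.001   0.2265] yaw frac -0.0008
```

```bash
python3 -m crank '[[-0.0067,0.001,0.06,0],[-0.0067,0.001,0.12,0],[-0.0067,0.001,0.18,0],[-0.0067,0.001,0.22,0],[-0.0067,0.001,0.2265,0]]'; python3 -m crank '[[0,0,0,0],[0,0,0.03,0],[0,0,0.055,0],[0,0,0.07,0],[0,0,0.07,0]]'; python3 -c "
from h import *
go(.4315,-.087,.0257,9.7)"
```

```text
clock: 16.88
position: [0.4295, -0.0844, 0.0576]
ee_rot: [0.996, 0.086, -0.005, 0.003]
ft_force: [-0.6, 0.8, -1.3]
grip_width: 0.742
grasp_force: 66.3
clock: 17.3
position: [0.4305, -0.0862, 0.0319]
ee_rot: [0.996, 0.085, -0.003, 0.003]
ft_force: [0.0, -0.3, -1.4]
grip_width: 0.742
grasp_force: 66.3
at [ 0.4305 -0.0862  0.0319] psi 9.78 tilt -0.99996 t 17.3 SHIFT mm [0.9 0.9 6.2] frac [0.0023 0.0023 0.0154] yaw frac 0.0014
```

```bash
python3 -m crank '[[0.002,0.002,0.005,0],[0.002,0.002,0.01,0],[0.002,0.002,0.014,0],[0.002,0.002,0.016,0],[0.002,0.002,0.016,0]]'; python3 -m crank '[[0,0,0.0025,0],[0,0,0.0025,0]]'; python3 -c "
from h import *
go(.4315,-.087,.0257,9.7)"
```

```text
clock: 17.72
position: [0.4317, -0.0874, 0.0261]
ee_rot: [0.996, 0.085, -0.003, 0.003]
ft_force: [-0.2, -0.6, -0.6]
grip_width: 0.743
grasp_force: 66.4
clock: 17.88
position: [0.4319, -0.0874, 0.0255]
ee_rot: [0.996, 0.085, -0.002, 0.003]
ft_force: [-1.7, 0.6, 4.6]
grip_width: 0.739
grasp_force: 66.9
at [ 0.4319 -0.0874  0.0255] psi 9.74 tilt -0.99997 t 17.88 SHIFT mm [-0.4 -0.4 -0.2] frac [-0.0009 -0.0011 -0.0004] yaw frac 0.0007
```

```bash
python3 -m crank '[[0,0,0,0],[0,0,0,0],[0,0,0,0],[0,0,0,0],[0,0,0,0]]' 1; python3 -m crank '[[0,0,-0.03,0],[0,0,-0.08,0],[0,0,-0.15,0],[0,0,-0.24,0],[0,0,-0.3,0]]';  python3 -m crank '[[0.06,-0.48,0,0],[0.06,-0.48,0,0],[0.06,-0.48,0,0],[0.06,-0.48,0,0],[0.06,-0.48,0,0]]'; python3 -m crank '[[0.1,-0.08,0,0],[0.1,-0.08,0,0],[0.1,-0.08,0,0]]'; python3 -c "
from h import *
c=snap('top'); cv2.imwrite('pics/t4.png',cv2.resize(c['color'][125:290,235:455,::-1],None,fx=3.6,fy=3.6,interpolation=2))
b,h=big(c); H,S,V=h[...,0],h[...,1],h[...,2]
print('tin',blob(c,((S>45)&(H>85)&(H<125)).astype(np.uint8),.031,(402,220,450,282)))
print('bank',blob(c,(V>156).astype(np.uint8),.012,(238,138,285,205)))
go(.60,.346,.12,14)"
```

```text
clock: 18.3
position: [0.4318, -0.0874, 0.0251]
ee_rot: [0.996, 0.085, -0.003, 0.003]
ft_force: [-0.3, 0.4, 0.2]
grip_width: 0.999
grasp_force: 0.0
clock: 18.72
position: [0.4327, -0.0867, 0.1478]
ee_rot: [0.996, 0.085, -0.002, 0.004]
ft_force: [0.8, 0.2, 0.1]
grip_width: 0.998
grasp_force: 0.0
clock: 19.13
position: [0.4226, 0.1108, 0.144]
ee_rot: [0.996, 0.086, -0.002, 0.003]
ft_force: [0.6, 0.7, 0.7]
grip_width: 1.0
grasp_force: 0.0
clock: 19.38
position: [0.4584, 0.1478, 0.1431]
ee_rot: [0.996, 0.087, -0.002, 0.003]
ft_force: [-0.8, -0.7, 0.6]
grip_width: 1.003
grasp_force: 0.0
tin (array([ 468.6, -107.3]), array([18.5, 49.6]), np.float32(34.7))
bank (array([600. , 349.6]), array([ 56.8, 128.7]), np.float32(14.1))
at [0.4577 0.1458 0.1429] psi 9.83 tilt -0.99996 t 19.43 SHIFT mm [ 174.6 -173.1   20.7] frac [ 0.4364 -0.4327  0.0516] yaw frac -0.0694
```

View pics/t4.png

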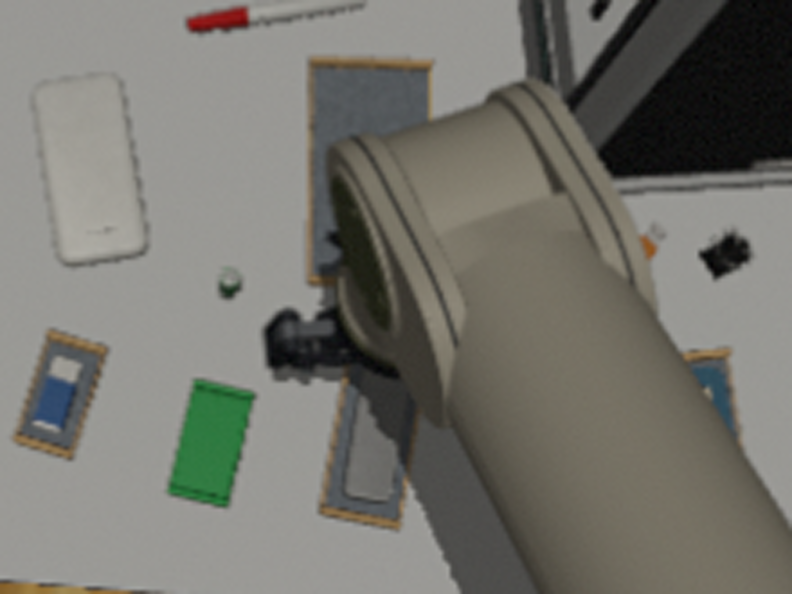

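The bank is unchanged, with crop corners (33,90), (120,74), (148,250) and (62,265). It measures about (601, 346.5) at 14.3°.

```bash
python3 -m crank '[[0.21,-0.22,0,-0.07],[0.21,-0.22,0,-0.07],[0.21,-0.22,0,-0.07],[0.21,-0.22,0,-0.07]]'; python3 -m crank '[[0.23,-0.215,0.04,0],[0.23,-0.215,0.04,0],[0.23,-0.215,0.04,0],[0.23,-0.215,0.04,0]]'; python3 -m crank '[[0,0,0,0],[0,0,0,0]]'; python3 -c "
from h import *
go(.601,.3465,.05,14.3)"
```

```text
clock: 19.77
position: [0.5265, 0.2511, 0.1415]
ee_rot: [0.992, 0.123, -0.003, 0.002]
ft_force: [-2.6, 0.6, -0.1]
grip_width: 1.004
grasp_force: 0.0
clock: 20.1
position: [0.5938, 0.3563, 0.1214]
ee_rot: [0.992, 0.123, -0.004, 0.003]
ft_force: [-0.6, 0.5, -1.4]
grip_width: 1.004
grasp_force: 0.0
clock: 20.27
position: [0.5939, 0.3497, 0.1248]
ee_rot: [0.993, 0.121, -0.003, 0.004]
ft_force: [-0.1, 0.1, 0.9]
grip_width: 1.002
grasp_force: 0.0
at [0.5939 0.3497 0.1248] psi 13.88 tilt -0.99995 t 20.27 SHIFT mm [ 6.7  4.3 74.8] frac [0.0167 0.0107 0.1869] yaw frac -0.0071
```

```bash
python3 -m crank '[[0.0167,0.0107,0.05,-0.007],[0.0167,0.0107,0.11,-0.007],[0.0167,0.0107,0.16,-0.007],[0.0167,0.0107,0.187,-0.007],[0.0167,0.0107,0.187,-0.007]]'; python3 -m crank '[[0,0,0,0],[0,0,0,0]]'; python3 -c "
from h import *
go(.601,.3465,.016,14.3)"
```

```text
clock: 20.68
position: [0.5999, 0.3459, 0.0486]
ee_rot: [0.992, 0.124, -0.004, 0.004]
ft_force: [0.4, -0.0, -0.1]
grip_width: 0.998
grasp_force: 0.0
clock: 20.85
position: [0.6018, 0.3484, 0.0525]
ee_rot: [0.992, 0.125, -0.002, 0.003]
ft_force: [1.1, -0.5, 0.9]
grip_width: 0.999
grasp_force: 0.0
at [0.6018 0.3484 0.0525] psi 14.33 tilt -0.99998 t 20.85 SHIFT mm [-1.1  1.5 36.5] frac [-0.0028  0.0037  0.0912] yaw frac 0.0006
```

```bash
python3 -m crank '[[-0.003,0.004,0.03,0],[-0.003,0.004,0.06,0],[-0.003,0.004,0.08,0],[-0.003,0.004,0.09,0],[-0.003,0.004,0.092,0]]'; python3 -m crank '[[0,0,0,0],[0,0,0,0]]'; python3 -m crank '[[0,0,0,0],[0,0,0,0],[0,0,0,0],[0,0,0,0],[0,0,0,0]]' 0.3 80; python3 -c "
from h import *
go(.601,.3465,.016,14.3)"
```

```text
clock: 21.27
position: [0.5992, 0.346, 0.0118]
ee_rot: [0.992, 0.125, -0.004, 0.004]
ft_force: [-0.3, -0.1, 0.1]
grip_width: 0.999
grasp_force: 0.0
clock: 21.43
position: [0.6002, 0.3466, 0.0138]
ee_rot: [0.992, 0.125, -0.003, 0.003]
ft_force: [1.5, 0.4, 0.3]
grip_width: 0.999
grasp_force: 0.0
clock: 21.85
position: [0.6007, 0.3468, 0.0149]
ee_rot: [0.992, 0.125, -0.002, 0.003]
ft_force: [-0.5, -0.5, 6.1]
grip_width: 0.772
grasp_force: 90.5
at [0.6007 0.3468 0.0149] psi 14.37 tilt -0.99998 t 21.85 SHIFT mm [ 0.2  0.4 -1.1] frac [ 0.0005  0.0009 -0.0028] yaw frac 0.0011
```

```bash
python3 -m crank '[[0,0,-0.01,0],[0,0,-0.03,0],[0,0,-0.07,0],[0,0,-0.13,0],[0,0,-0.2,0]]'; python3 -m crank '[[0,0,-0.05,0],[0,0,-0.05,0],[0,0,-0.05,0]]'; python3 -c "
from h import *
go(.6143,.145,.11,2.9)
c=snap('side'); cv2.imwrite('pics/s8.png',cv2.resize(c['color'][90:270,180:380,::-1],None,fx=3,fy=3,interpolation=2))"
```

```text
clock: 22.27
position: [0.5993, 0.3464, 0.0933]
ee_rot: [0.992, 0.125, -0.004, 0.004]
ft_force: [-0.3, 0.1, -0.7]
grip_width: 0.768
grasp_force: 89.5
clock: 22.52
position: [0.601, 0.3475, 0.1152]
ee_rot: [0.992, 0.125, -0.002, 0.003]
ft_force: [-0.2, -0.0, -1.8]
grip_width: 0.77
grasp_force: 89.6
at [0.601  0.3475 0.1152] psi 14.37 tilt -0.99998 t 22.52 SHIFT mm [-37.4 199.4   6.4] frac [-0.0934  0.4985  0.016 ] yaw frac 0.1911
```

View pics/s8.png

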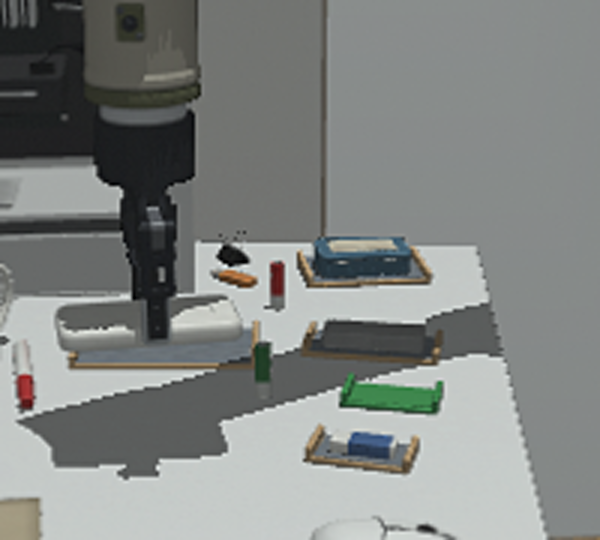

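The bank is level and gripped near its middle. The tin, hub and eraser sit in their cradles, with both batteries standing.

```bash
python3 -m crank '[[-0.01,0.05,0,0.04],[-0.03,0.13,0,0.08],[-0.05,0.22,0,0.12],[-0.07,0.31,0,0.16],[-0.08,0.39,0,0.191]]'; python3 -m crank '[[0,0.06,0,0],[0,0.1,0,0],[0,0.1,0,0],[0,0.1,0,0]]'; python3 -c "
from h import *
go(.6143,.145,.06,2.9)"
```

```text
clock: 22.98
position: [0.6068, 0.1851, 0.113]
ee_rot: [1.0, 0.024, -0.004, 0.004]
ft_force: [0.6, -0.1, -1.8]
grip_width: 0.77
grasp_force: 89.5
clock: 23.32
position: [0.6096, 0.1468, 0.1137]
ee_rot: [1.0, 0.024, -0.004, 0.004]
ft_force: [0.4, 0.1, -2.0]
grip_width: 0.774
grasp_force: 89.5
at [0.6096 0.1468 0.1137] psi 2.8 tilt -0.99994 t 23.32 SHIFT mm [ 5.   1.7 53.6] frac [0.0126 0.0041 0.1341] yaw frac -0.0017
```

```bash
python3 -m crank '[[0.0126,0.004,0.03,0],[0.0126,0.004,0.07,0],[0.0126,0.004,0.11,0],[0.0126,0.004,0.134,0],[0.0126,0.004,0.134,0]]'; python3 -m crank '[[0,0,0,0],[0,0,0,0]]'; python3 -c "
from h import *
go(.6143,.145,.0235,2.9)
c=snap('side'); cv2.imwrite('pics/s9.png',cv2.resize(c['color'][110:250,180:320,::-1],None,fx=4,fy=4,interpolation=2))"
```

```text
clock: 23.73
position: [0.6131, 0.1471, 0.0577]
ee_rot: [1.0, 0.026, -0.005, 0.004]
ft_force: [0.6, 0.1, -2.2]
grip_width: 0.767
grasp_force: 89.5
clock: 23.9
position: [0.6155, 0.147, 0.0619]
ee_rot: [1.0, 0.026, -0.002, 0.003]
ft_force: [-0.1, -0.1, -1.7]
grip_width: 0.767
grasp_force: 89.5
at [0.6155 0.147  0.0619] psi 2.95 tilt -0.99997 t 23.9 SHIFT mm [-1.1  1.7 38.4] frac [-0.0029  0.0042  0.0961] yaw frac 0.0008
```

View pics/s9.png

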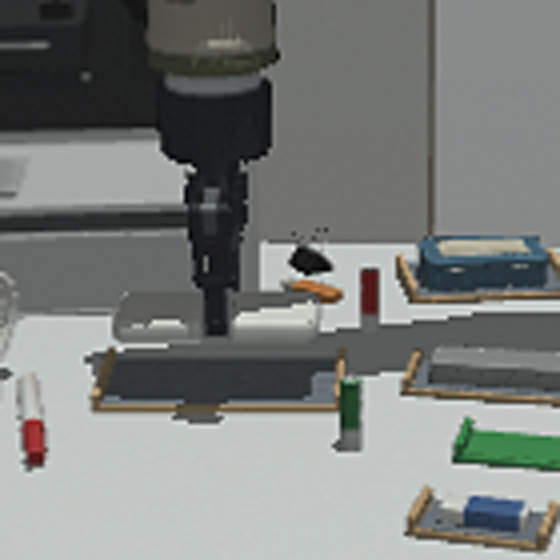

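The bank (crop 113–322) lines up between the lips (crop 103–342), so I'll lower it.

```bash
python3 -m crank '[[-0.003,0.004,0.025,0],[-0.003,0.004,0.05,0],[-0.003,0.004,0.07,0],[-0.003,0.004,0.085,0],[-0.003,0.004,0.09,0]]'; python3 -m crank '[[0,0,0.003,0],[0,0,0.006,0],[0,0,0.006,0]]'; python3 -c "
from h import *
go(.6143,.145,.0209,2.9)"
```

```text
clock: 24.37
position: [0.6129, 0.1442, 0.0236]
ee_rot: [1.0, 0.025, -0.003, 0.004]
ft_force: [0.5, -0.6, -1.9]
grip_width: 0.769
grasp_force: 89.6
clock: 24.62
position: [0.6139, 0.1445, 0.023]
ee_rot: [1.0, 0.025, -0.002, 0.004]
ft_force: [-0.0, -1.0, -1.8]
grip_width: 0.776
grasp_force: 89.6
at [0.6139 0.1445 0.023 ] psi 2.91 tilt -0.99996 t 24.62 SHIFT mm [ 0.4 -0.5  2.1] frac [ 0.001  -0.0012  0.0054] yaw frac 0.0002
```

```bash
python3 -m crank '[[0,0,0.002,0],[0,0,0.004,0],[0,0,0.0055,0],[0,0,0.0055,0]]'; python3 -m crank '[[0,0,0.001,0],[0,0,0.001,0]]'
```

```text
clock: 24.95
position: [0.6139, 0.1445, 0.0209]
ee_rot: [1.0, 0.025, -0.002, 0.004]
ft_force: [-0.1, -0.0, -2.2]
grip_width: 0.77
grasp_force: 89.5
clock: 25.12
position: [0.6139, 0.1445, 0.0209]
ee_rot: [1.0, 0.025, -0.002, 0.004]
ft_force: [-2.0, -1.0, 3.0]
grip_width: 0.767
grasp_force: 90.0
```

Contact felt at the expected height. I'll release, retreat and check.

```bash
python3 -m crank '[[0,0,0,0],[0,0,0,0],[0,0,0,0],[0,0,0,0],[0,0,0,0]]' 1; python3 -m crank '[[0,0,-0.03,0],[0,0,-0.08,0],[0,0,-0.15,0],[0,0,-0.24,0],[0,0,-0.3,0]]';  python3 -m crank '[[0,-0.48,0,0],[0,-0.48,0,0],[0,-0.48,0,0],[0,-0.48,0,0],[0,-0.48,0,0]]'; python3 -m crank '[[0,-0.3,0,0],[0,-0.3,0,0],[0,-0.3,0,0],[0,-0.3,0,0],[0,-0.3,0,0]]'; python3 -c "
from h import *
snap('side','s10.png')
c=snap('top'); cv2.imwrite('pics/t5.png',cv2.resize(c['color'][125:290,235:455,::-1],None,fx=3.6,fy=3.6,interpolation=2))"
```

```text
clock: 25.53
position: [0.6138, 0.1444, 0.0204]
ee_rot: [1.0, 0.025, -0.002, 0.004]
ft_force: [-0.3, -0.7, -0.7]
grip_width: 1.001
grasp_force: 0.0
clock: 25.95
position: [0.6151, 0.1455, 0.1445]
ee_rot: [1.0, 0.025, -0.001, 0.003]
ft_force: [0.6, 0.3, 0.1]
grip_width: 1.001
grasp_force: 0.0
clock: 26.37
position: [0.6027, 0.3427, 0.1401]
ee_rot: [1.0, 0.027, -0.002, 0.002]
ft_force: [0.1, 1.9, 0.3]
grip_width: 0.999
grasp_force: 0.0
clock: 26.78
position: [0.5966, 0.4601, 0.1382]
ee_rot: [1.0, 0.028, -0.003, 0.003]
ft_force: [0.7, -0.5, -0.5]
grip_width: 1.002
grasp_force: 0.0
```

View pics/t5.png

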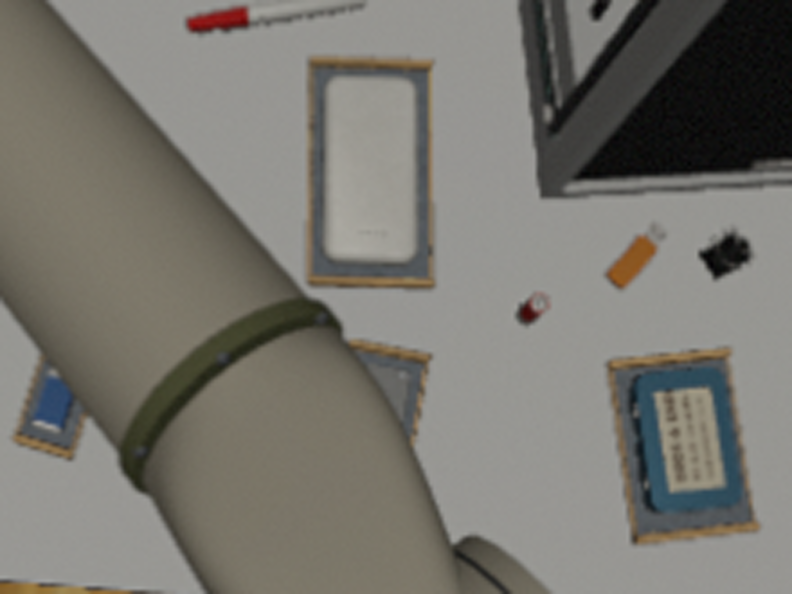

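The bank is centred in its cradle. The tin is in its cradle too, near crop (690,438). I'll check the tin, hub and bank offsets by number.

```bash
python3 -c "
from h import *
c=snap('top'); b,h=big(c); H,S,V=h[...,0],h[...,1],h[...,2]
print('tin',blob(c,((S>80)&(H>90)&(H<115)).astype(np.uint8),.031,(402,220,450,275)))
print('bank',blob(c,(V>125).astype(np.uint8),.018,(323,144,353,199)))
c['color']=cv2.imread('pics/t3.png')[:,:,::-1].copy(); b,h=big(c); S,V=h[...,1],h[...,2]
for t in (92,97,102): print('hub',blob(c,((S<25)&(V>t)&(V<135)).astype(np.uint8),.022,(327,219,352,272)))
"
```

```text
tin (array([433.3, -83.3]), array([68. , 98.2]), np.float32(9.6))
bank (array([615.6, 146. ]), array([ 64.4, 137.5]), np.float32(3.1))
hub (array([427.5, 131.5]), array([ 38.8, 102.6]), np.float32(-0.6))
hub (array([423.4, 131.6]), array([33.1, 93.8]), np.float32(-4.1))
hub (array([422.9, 131.3]), array([32.1, 92.3]), np.float32(-4.8))
```

All four are within about 4 mm and a few degrees of their cradles, and the arm is clear at z = 0.138, so I'll hand in.

```bash
python3 -m crank '[[0,0,0,0],[0,0,0,0],[0,0,0,0]]'; python3 -c "
from workcell import manip
print(manip.hand_in())"
```

```text
clock: 27.18
position: [0.599, 0.456, 0.1386]
ee_rot: [1.0, 0.025, -0.002, 0.004]
ft_force: [-0.3, 0.1, -0.6]
grip_width: 1.004
grasp_force: 0.0
the job is handed in; nothing more can be done
None
```

I placed the eraser, hub, tin and power bank in their own cradles in that order, each measured within about 4 mm of centre with both batteries left standing, and handed the job in at 27 s; hand-in returned no verdict.

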